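# Test the latching stop button of the moss-picture belt

### The arm

A 6-joint arm with a two-finger parallel gripper is mounted at the origin on the work surface. World frame = base frame: x ahead of the robot, y to its left, z up, the work surface at z = 0. Lengths are in m, angles in rad, forces in N, time in s.
With the tool pointing down it reaches from about 0.35 to 0.725 m from the base axis. Payload 6 kg.
Tool frame: the origin (TCP) lies on the centre line of the jaws, within the pads' length; the fingertips stand 22 mm ahead of it and the grasp point (between the pads) lies 3 mm ahead of it; z points along the fingers, y is the line along which they close (so a half turn about z gives the same grasp; the last joint's range is limited). The gripper opens to 85 mm and grips with 20 to 120 N. Pads are 22 mm wide; open, the fingers measure 114 mm over their backs; the gripper's body (76 mm by 85 mm) begins 54 mm behind the grasp point. The pads swing forward as they close: fully open they stand 13 mm farther back than shut.
Start: joints at [-1.001, 0.04, 0.085, 0, -1.615, -0.334], TCP at [0.14, -0.583, 0.253] pointing down, gripper open.
Joint ranges: [-2.56, 2.56], [-1.29, 2.01], [-1.08, 1.49], [-3.29, 1.98], [-2.81, -0.18], [-2.99, 2.99]. Speed limits (rad/s): [2.57, 2.57, 3.01, 3.14, 3.14, 3.14].

### API

Orientations are given as a unit quaternion [w, x, y, z].
In Python, from station import ctrl gives the robot as it stands. The module is installed in compiled form; this text tells all that it offers.
- The arm moves only by the tool drive_tool, never from a script. Its argument "targets" is one flat list of numbers, 7 for each row, row after row: the shift along the tool's x, y, z scaled (see below), then the turn, a rotation vector about the tool's x, y, z scaled (see below), then the opening, from -1 (shut) to 1 (fully open). A call has 1 to 10 rows; each row is the pose to reach, as a shift and turn from the pose commanded when the call began, along the tool's axes at that moment, turning the shorter way round; what a row does not reach only later rows make up. The controller multiplies each number of a shift by 250 mm and each number of a turn by 180 degrees. A row lasts 1/10 s, in which the tool goes at most 50 mm and 8.59 degrees, less where a joint would pass 70% of its speed; a pose out of reach is approached as far as the arm can. A call with a number of a shift or a turn outside -1 to 1 is refused whole. A call with a gripper value outside its range is refused whole. The fingers move at their own pace and stop on an object; the grip force is fixed at half the most. Time passes only in rows, so rows that repeat a pose let the fingers close. It gives the time, the measured TCP pose, the force, the opening and the grip force at its end, in the units of the state.
- ctrl.get_obs(): the state, without advancing time (a new reading comes with each control period).
- ctrl.grab_frame(name): name is "scene" or "side" or "wrist"; returns the picture (480x640x3 uint8, red, green, blue); there is no depth.
- ctrl.calibration(name): a dict with "mtx" (3x3 intrinsics, pixels), "T" (4x4, takes a point from camera to world coordinates). Camera axes: x right, y up, looking along -z (the intrinsics and any distortion apply to the point x, -y, -z); pixel columns grow to the right and rows downward; lengths in m; the calibration is good to about 2 mm. A picture is of the moment at which its call begins: read the wrist's pose just before it. calibration takes no time and is no camera call; for the wrist camera it gives the pose at the moment of the call.
- ctrl.job_done(): hands the job in; it is judged then, once.
The state is a dict: "t": time; "joint_pos": joint angles; "joint_vel": joint speeds; "joint_torque": joint torques, N m; "ee_pos": TCP position; "eef_rot": TCP orientation; "wrist_force": force on the tool from outside, world axes, zero at the start; "moment": the same for the moment, N m; "gripper_width": finger opening in m; "finger_force": force on a finger pad.
Only numpy, scipy, OpenCV 4.12 (cv2) and the standard library are available. Lean on these libraries where they do the work, as an engineer would, in place of code of your own. Each camera call takes 0.05 s, during which the arm holds its last target. There are 200 camera calls.

### The job

Do the daily test of the belt's red stop button with the closed fingertips; nothing needs gripping or lifting. Press the mushroom button fully in and take the fingers off it so that it can be seen to stay latched; then push one of its wings round clockwise (seen from above) until the latch lets go and the button pops fully out, and back away so that it turns back to rest. Leave the glue bottle, the round moss picture and the screwdriver where they are.

Things in the scene. Friction and masses are not known exactly. Their poses are not given: they have to be found in the camera images.
- station: Fixed yellow stop-button box, 120 x 120 mm, top face 80 mm above the table, on a 130 x 170 x 6 mm steel foot plate; the red mushroom button stands on its top. Origin: centre of the underside, on the table, on the button's axis; z up. Its yaw varies by up to 0.7 rad; at yaw 0 its x points away from the robot. It does not move.
- stop_top (a point): Top centre of the red domed head, 56 mm across and 26 mm high, on its axis: 120 mm above the table when out, 110 mm when latched in (the head's underside is then at 94 and 84 mm). z is up, y points along the left wing; it turns with the head. White arrows on the dome show the release direction, clockwise from above.
- wing_left (a point): Centre of a square-sided wing of the head, 14 mm wide, 18 mm high, reaching 20 to 54 mm from the axis, its underside level with the head's. The point is 44 mm from the axis on the head's +y side, 9 mm below the wing's top. Untwisted, it lies towards the station's +y. Axes as stop_top. Clockwise moves it towards the head's +x.
- wing_right (a point): Centre of the opposite wing, 44 mm from the axis on the head's own -y side; clockwise moves it towards the head's own -x. Heights and axes as wing_left.
- stop_press (a joint): How far the button is pushed in, m: 0 = fully out, 0.010 = fully in. A snap spring resists with about 9 N at first, less and less further in; past about 7 mm it pulls the button in by itself and then holds it latched with about 4 N.
- stop_turn (a joint): Clockwise twist of the head seen from above, rad: 0 = rest, end stop at 0.95. A light return spring (0.03 to 0.13 N m) turns it back when let go. When latched, twisting lifts the head a little; at about 0.5 to 0.8 rad the latch lets go and the head jumps out (a finger rubbing on the wing delays it). It cannot turn anticlockwise past 0. Pressed while twisted it does not latch.
- glue: Bystander, loose: yellow glue bottle with a red cap, 52 mm across, 130 mm tall, standing; origin at the centre of its underside.
- roundel: Bystander, loose: round moss picture in a wooden rim, 100 mm across, about 25 mm thick, lying flat; origin at the centre of its underside.
- screwdriver: Bystander, loose: screwdriver 200 mm long with a handle 26 mm thick, lying on the table; origin under its middle, x axis along it towards the tip.
There are look-alikes about, which are no part of the job. There is more than one size of the station; the job needs the largest.

How it is judged:
On the way, in this order (a step that is already met when the one before it is completed fails the run):
1. the button has been pressed in, the fingers are off it and it stays latched (value of joint stop_press above 0.0085 m and contact force between anything else and station below 0.2 N), for 0.2 s.
2. the latched button is being twisted clockwise (value of joint stop_turn above 0.3 rad and value of joint stop_press above 0.006 m), for 0.02 s.
3. the button has popped out (value of joint stop_press below 0.0015 m), for 0.2 s.
At the end, for the whole second after the job is handed in: The button is fully out (within 1.5 mm) and has turned back to rest (within 0.1 rad), nothing touches it, and glue bottle, moss picture and screwdriver are within 20 mm of where they were, the bottle upright (within 0.2 rad) (value of joint stop_press below 0.0015 m and value of joint stop_turn below 0.1 rad and distance of each of glue, roundel, screwdriver from where it was at the start of the episode below 0.02 m and angle between glue's own z axis and vertical below 0.2 rad).
It fails at once if the glue bottle is moved, lifted or tipped (distance of glue from where it was at the start of the episode above 0.02 m or angle between glue's own z axis and vertical above 0.2 rad).
It fails at once if the round moss picture is moved or lifted (distance of roundel from where it was at the start of the episode above 0.02 m).
It fails at once if the screwdriver is moved or lifted (distance of screwdriver from where it was at the start of the episode above 0.02 m).
It also fails if it takes over 48 s, if anything falls off the work surface, if the arm or the gripper's body presses on something with over 40 N, if the wrist force passes 120 N, or if a joint passes its speed limit or range.

## Working session

There is one attempt and no reset: what is moved stays moved. The work goes in short steps, Python scripts to look and compute and a tool call to move; the robot and the scene stay as the last step left them, time stands still between calls to the robot, and variables do not carry over. Pictures are saved under pics/ and viewed, at most 10 in all, crops included, and the job is handed in when it is done.

Besides the shell and the picture viewer there is one more tool, called by a JSON object that holds its "fn" and its "kwargs", one argument or row to a line. drive_tool: Moves the arm, as the interface text tells. Shifts and turns lie within -1 to 1; 1 stands for 250 mm of shift or 180 degrees of turn. Its arguments: {"type":"object","properties":{"targets":{"type":"array"}},"required":["targets"]}

```bash
mkdir -p pics; python3 - <<'E'
from station import ctrl
import cv2,numpy as np
for n in("scene","side"):
    f=ctrl.grab_frame(n); cv2.imwrite(f"pics/{n}0.png",f[...,::-1])
    c=ctrl.calibration(n); print(n,np.round(c["mtx"],1).tolist(),np.round(c["T"],3).tolist(),[k for k in c])
o=ctrl.get_obs();print(o["t"],o["ee_pos"],o["eef_rot"],o["wrist_force"])
E
```

```text
scene [[494.9, 0.0, 308.4], [0.0, 494.9, 238.8], [0.0, 0.0, 1.0]] [[-0.87, -0.354, 0.344, 0.791], [0.493, -0.646, 0.583, 0.49], [0.016, 0.676, 0.736, 0.651], [0.0, 0.0, 0.0, 1.0]] ['mtx', 'T']
side [[493.4, 0.0, 317.1], [0.0, 493.4, 239.1], [0.0, 0.0, 1.0]] [[-0.74, 0.502, -0.447, 0.134], [-0.672, -0.542, 0.505, 0.51], [0.011, 0.674, 0.738, 0.782], [0.0, 0.0, 0.0, 1.0]] ['mtx', 'T']
0.1 [ 0.14019809 -0.58314454  0.25239934] [-1.23628939e-04 -1.17614110e-01  9.93059084e-01  7.48932878e-04] [ 0.16188806 -0.36757709 -0.26715375]
```

View pics/scene0.png

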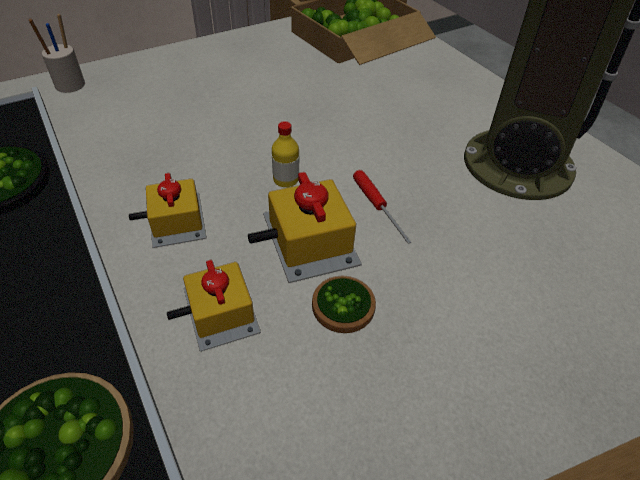

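View pics/side0.png

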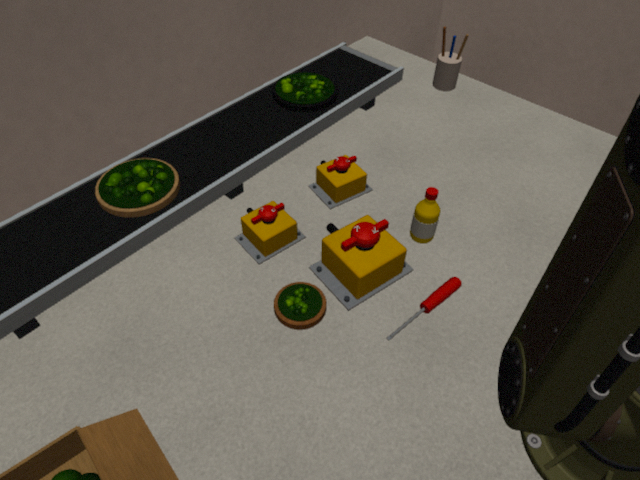

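Scene view: three yellow boxes with red buttons. The buttons are at (169,188), (215,281) and (312,197) in the scene view, which correspond to (342,163), (267,213) and (366,235) in the side view. Other red items are the glue cap (285,128) and the screwdriver handle (369,189). The box at (312,197) / (366,235) is clearly the largest, so I choose that one and will check it in a crop.

```bash
cat > h.py <<'E'
import cv2,numpy as np
from station import ctrl
def ray(n,uv,c=None):
    c=c or ctrl.calibration(n); K,T=c["mtx"],c["T"]
    d=np.linalg.inv(K)@[uv[0],uv[1],1]; d=T[:3,:3]@[d[0],-d[1],-d[2]]
    return T[:3,3],d/np.linalg.norm(d)
def plane(r,z): return r[0]+r[1]*(z-r[0][2])/r[1][2]
def tri(a,b):
    M=np.c_[a[1],-b[1]]; s=np.linalg.lstsq(M,b[0]-a[0],rcond=None)[0]
    p,q=a[0]+s[0]*a[1],b[0]+s[1]*b[1]; return (p+q)/2,np.linalg.norm(p-q)
def red(im,near):
    h=cv2.cvtColor(im,cv2.COLOR_RGB2HSV)
    m=(((h[...,0]<6)|(h[...,0]>172))&(h[...,1]>150)&(h[...,2]>60)).astype(np.uint8)
    n,l,s,c=cv2.connectedComponentsWithStats(m)
    k=min((k for k in range(1,n) if s[k,4]>60),key=lambda k:np.hypot(*(c[k]-near)))
    return l==k,c[k],s[k]
E
python3 - <<'E'
from h import *
R={};ims=[]
for n,p in(("scene",(312,197)),("side",(366,235))):
    im=cv2.imread(f"pics/{n}0.png")[...,::-1].copy()
    m,c,s=red(im,p); R[n]=ray(n,c); ys,xs=np.nonzero(m); pts=np.c_[xs,ys].astype(np.float32)
    w=np.array([plane(ray(n,q),.103)[:2] for q in pts]); print(n,c,s,plane(R[n],.107))
    cen=w.mean(0);d=w-cen;r=np.hypot(*d.T);far=d[r>.04];a=np.arctan2(far[:,1],far[:,0]);print("far",len(far),r.max(),"dir deg",np.degrees(np.angle(np.exp(2j*a).mean())/2))
    x,y=map(int,c);ims.append(cv2.resize(im[y-60:y+80,x-70:x+70],(400,400),interpolation=cv2.INTER_CUBIC))
print(tri(R["scene"],R["side"]))
cv2.imwrite("pics/crop0.png",np.hstack(ims)[...,::-1])
# bystanders, rough
for nm,a,z in(("glue",(285,128),.125),("roundel",(344,302),.02),("sd handle",(362,175),.013),("sd tip",(409,241),.005)): print(nm,plane(ray("scene",a),z))
print("glue side",plane(ray("side",(432,193)),.125))
E
```

```text
scene [311.21082949 196.10023041] [295 173  33  49 868] [ 0.48686899 -0.01990244  0.107     ]
far 139 0.06155519703811367 dir deg 77.48649422062023
side [364.48016997 234.78328612] [342 219  46  32 706] [ 0.48513538 -0.01922604  0.107     ]
far 123 0.05900440441983367 dir deg 79.70285567469631
(array([ 0.48609383, -0.02087731,  0.10545506]), np.float64(0.0006956394223353802))
glue [ 0.44828476 -0.18396426  0.125     ]
roundel [0.51378886 0.13325001 0.02      ]
sd handle [ 0.31468255 -0.11347825  0.013     ]
sd tip [0.33571552 0.06927726 0.005     ]
glue side [ 0.448183   -0.18461199  0.125     ]
```

View pics/crop0.png

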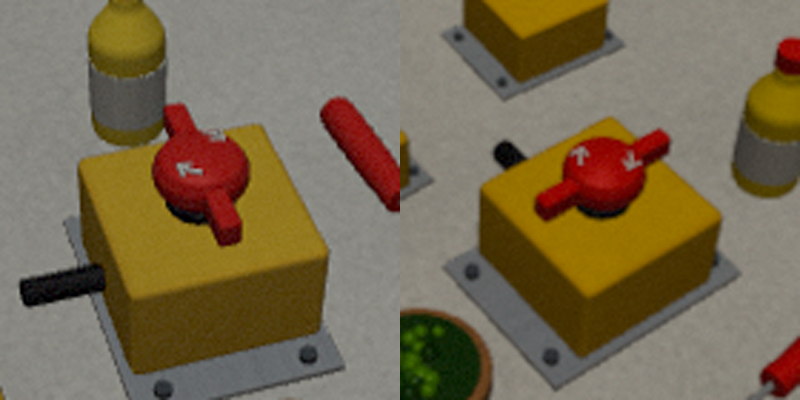

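The crop shows the largest station with its button out. The red head is at (200,170) in the left panel and (605,175) in the right. The axis is at about (0.486, -0.020) and the triangulated height of 0.105 matches the text. The left wing points about 78.5° from world x. I'll go above it now.

{"fn": "drive_tool", "kwargs": {
  "targets": [-0.936,0.932,0,0,0,0,-1,-0.936,0.932,0,0,0,0,-1,-0.936,0.932,0,0,0,0,-1,-0.936,0.932,0,0,0,0,-1,-0.936,0.932,0,0,0,0,-1,-0.936,0.932,0,0,0,0,-1,-0.936,0.932,0,0,0,0,-1,-0.936,0.932,0,0,0,0,-1,-0.936,0.932,0,0,0,0,-1]
}}

```text
t: 1.0
ee_pos: [0.3135, -0.3016, 0.2532]
eef_rot: [0.0, -0.119, 0.993, 0.0]
wrist_force: [-0.2, -0.6, 0.2]
gripper_width: -0.0003
finger_force: 0.0
```

{"fn": "drive_tool", "kwargs": {
  "targets": [-0.936,0.932,0.15,0,0,-0.361,-1,-0.936,0.932,0.15,0,0,-0.361,-1,-0.936,0.932,0.15,0,0,-0.361,-1,-0.936,0.932,0.15,0,0,-0.361,-1,-0.936,0.932,0.15,0,0,-0.361,-1,-0.936,0.932,0.15,0,0,-0.361,-1,-0.936,0.932,0.15,0,0,-0.361,-1,-0.936,0.932,0.15,0,0,-0.361,-1,-0.936,0.932,0.15,0,0,-0.361,-1,-0.936,0.932,0.15,0,0,-0.361,-1]
}}

```text
t: 2.0
ee_pos: [0.4864, -0.022, 0.2157]
eef_rot: [-0.0, -0.631, 0.776, 0.0]
wrist_force: [-0.3, -0.2, 0.7]
gripper_width: 0.0005
finger_force: 0.0
```

```bash
python3 - <<'E'
from h import *
from scipy.spatial.transform import Rotation as Ro
o=ctrl.get_obs();q=o["eef_rot"];M=Ro.from_quat(np.roll(q,-1)).as_matrix()
print(o["t"],o["ee_pos"],M.round(3).tolist(),o["wrist_force"],o["gripper_width"],o["joint_pos"])
c=ctrl.calibration("wrist");print(np.round(c["T"],3).tolist())
ims=[]
for n in("wrist","scene"):
    im=ctrl.grab_frame(n); ims.append(cv2.resize(im,(400,300)) if n=="wrist" else im[100:280,192:432].copy())
ims[1]=cv2.resize(ims[1],(400,300))
cv2.imwrite("pics/a1.png",np.hstack(ims)[...,::-1])
E
```

```text
2.0 [ 0.48636096 -0.02202058  0.21566339] [[-0.203, -0.979, -0.0], [-0.979, 0.203, -0.0], [0.0, 0.0, -1.0]] [-0.33819511 -0.22651803  0.68519718] 0.0004705940208488416 [ 3.70288536e-01 -2.67753635e-01 -2.66136260e-01  1.06372656e-04
 -1.57294151e+00 -5.75192525e-01]
[[-0.979, -0.195, -0.059, 0.472], [0.203, -0.938, -0.282, -0.093], [0.0, -0.288, 0.958, 0.336], [0.0, 0.0, 0.0, 1.0]]
```

View pics/a1.png

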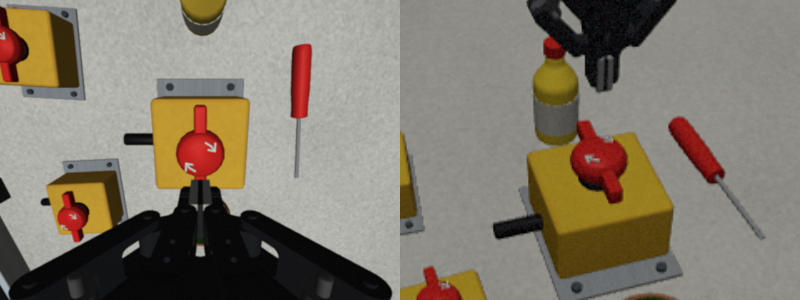

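The wrist view (left panel) shows the fingers over the big box. The dome is at (200,155) and its right wing points straight up the picture, so the tool is aligned with the wings. The axis agrees with the first estimate. Press now.

{"fn": "drive_tool", "kwargs": {
  "targets": [0,0.0,0.16,0,0,0,-1,0,0,0.26,0,0,0,-1,0,0,0.28,0,0,0,-1,0,0,0.3,0,0,0,-1,0,0,0.31,0,0,0,-1,0,0,0.32,0,0,0,-1,0,0,0.33,0,0,0,-1,0,0,0.338,0,0,0,-1,0,0,0.338,0,0,0,-1]
}}

```text
t: 3.0
ee_pos: [0.4868, -0.0209, 0.1321]
eef_rot: [0.001, -0.632, 0.775, -0.0]
wrist_force: [-0.3, -0.8, -0.1]
gripper_width: 0.0
finger_force: 0.0
```

{"fn": "drive_tool", "kwargs": {
  "targets": [0,0,0.008,0,0,0,-1,0,0,0.008,0,0,0,-1]
}}

```text
t: 3.2
ee_pos: [0.4871, -0.021, 0.1318]
eef_rot: [0.001, -0.633, 0.774, -0.001]
wrist_force: [-3.7, 1.0, 9.8]
gripper_width: 0.0005
finger_force: 4.9
```

{"fn": "drive_tool", "kwargs": {
  "targets": [0,0,-0.1,0,0,0,-1,0,0,-0.22,0,0,0,-1,0,0,-0.3,0,0,0,-1,0,0,-0.3,0,0,0,-1,0,0,-0.3,0,0,0,-1]
}}

```text
t: 3.7
ee_pos: [0.4865, -0.0207, 0.2044]
eef_rot: [0.0, -0.633, 0.774, 0.0]
wrist_force: [0.2, -0.1, -0.3]
gripper_width: 0.0001
finger_force: 0.0
```

```bash
python3 - <<'E'
from h import *
o=ctrl.get_obs();print(o["ee_pos"],o["wrist_force"],o["joint_pos"][5])
R=[];ims=[]
for n,p in(("scene",(312,200)),("side",(366,238))):
    im=ctrl.grab_frame(n);m,c,s=red(im,p);print(n,c,s);R.append(ray(n,c))
    x,y=map(int,c);ims.append(cv2.resize(im[y-60:y+80,x-70:x+70],(400,400),interpolation=cv2.INTER_CUBIC))
print(tri(*R))
cv2.imwrite("pics/a2.png",np.hstack(ims)[...,::-1])
E
```

```text
[ 0.4865366  -0.02068799  0.20441228] [ 0.21672022 -0.13218732 -0.26884946] -0.5733743537620678
scene [311.0817757  200.71261682] [294 177  34  49 856]
side [364.12081514 238.32896652] [341 223  47  31 687]
(array([ 0.48609699, -0.02102361,  0.09529197]), np.float64(0.0003951078019701575))
```

View pics/a2.png

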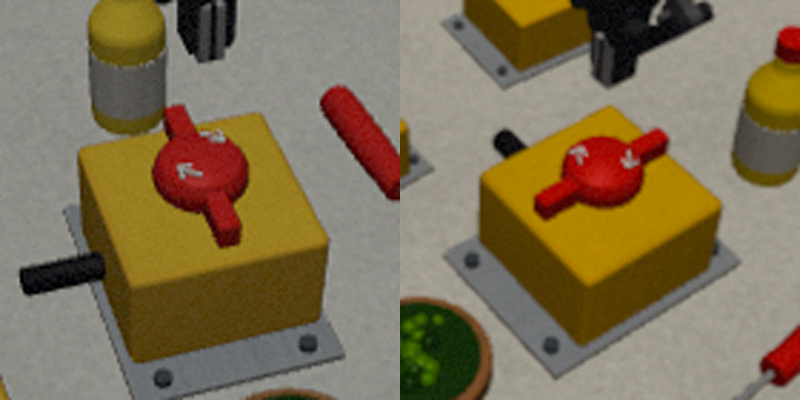

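Both panels show the head sunk onto the box: blob height went from 0.1055 to 0.0953 m, 10 mm lower. The fingers are clear of it, so the button is latched. Next I go behind the left wing and down.

{"fn": "drive_tool", "kwargs": {
  "targets": [-0.184,0.14,0,0,0,0,-1,-0.184,0.14,0,0,0,0,-1,-0.184,0.14,0.16,0,0,0,-1,-0.184,0.14,0.28,0,0,0,-1,-0.184,0.14,0.34,0,0,0,-1,-0.184,0.14,0.376,0,0,0,-1,-0.184,0.14,0.376,0,0,0,-1]
}}

```text
t: 4.5
ee_pos: [0.461, 0.0308, 0.1097]
eef_rot: [-0.001, -0.633, 0.774, 0.0]
wrist_force: [-0.9, 0.5, 0.7]
gripper_width: 0.0001
finger_force: 0.0
```

```bash
python3 - <<'E'
from h import *
o=ctrl.get_obs();print(o["t"],o["ee_pos"],o["wrist_force"])
p=np.array([-.046,.035]);q=np.array([-.046,.0215])
for f in np.arange(0,1.0,.1):
    c,s=np.cos(f),np.sin(f); d=np.array([c*q[0]-s*q[1],s*q[0]+c*q[1]])-p
    print(round(f,2),(d/.25).round(3),round(f/np.pi,3))
im=np.hstack([cv2.resize(ctrl.grab_frame(n)[a:a+140,b:b+140],(400,400)) for n,a,b in(("scene",130,241),("side",170,294))])
cv2.imwrite("pics/a3.png",im[...,::-1])
E
```

```text
4.5 [0.4610417  0.03081721 0.10968804] [-0.9231175   0.49970435  0.66268921]
0.0 [ 0.    -0.054] 0.0
0.1 [-0.008 -0.073] 0.032
0.2 [-0.013 -0.092] 0.064
0.3 [-0.017 -0.112] 0.095
0.4 [-0.019 -0.132] 0.127
0.5 [-0.019 -0.153] 0.159
0.6 [-0.016 -0.173] 0.191
0.7 [-0.012 -0.193] 0.223
0.8 [-0.006 -0.212] 0.255
0.9 [ 0.002 -0.231] 0.286
```

View pics/a3.png

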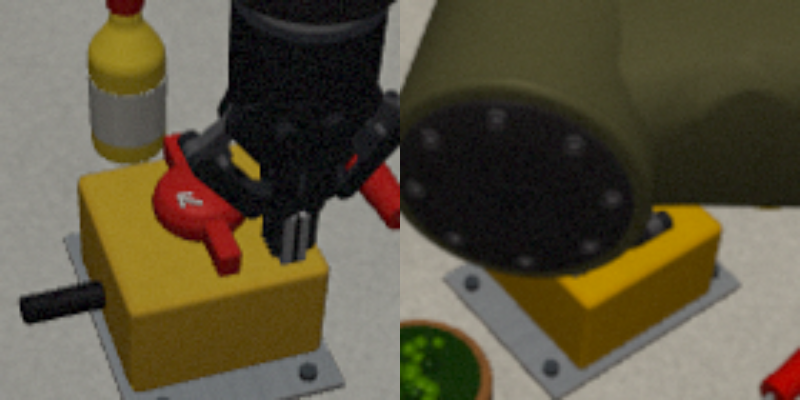

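The scene panel shows the closed fingertips at (292,240), on the near side of the left wing at (228,255). They are clear of the wing, and the force is near zero. Side is blocked by the arm. I start the twist along an arc, with the tips 3 mm higher.

{"fn": "drive_tool", "kwargs": {
  "targets": [0,-0.03,-0.012,0,0,0,-1,0,-0.054,-0.012,0,0,0,-1,-0.004,-0.064,-0.012,0,0,0.016,-1,-0.008,-0.073,-0.012,0,0,0.032,-1,-0.011,-0.083,-0.012,0,0,0.048,-1,-0.013,-0.092,-0.012,0,0,0.064,-1,-0.015,-0.102,-0.012,0,0,0.08,-1,-0.017,-0.112,-0.012,0,0,0.095,-1,-0.019,-0.132,-0.012,0,0,0.127,-1,-0.019,-0.132,-0.012,0,0,0.127,-1]
}}

```text
t: 5.6
ee_pos: [0.4956, 0.0292, 0.1143]
eef_rot: [0.001, -0.466, 0.885, -0.0]
wrist_force: [-1.7, 0.3, 3.1]
gripper_width: 0.0003
finger_force: 1.4
```

```bash
python3 - <<'E'
from h import *
o=ctrl.get_obs();print(o["t"],o["ee_pos"],o["wrist_force"],o["moment"])
im=cv2.resize(ctrl.grab_frame("scene")[130:270,241:381],(500,500))
cv2.imwrite("pics/a4.png",im[...,::-1])
E
```

```text
5.6 [0.49557931 0.02921621 0.11431559] [-1.65827313  0.30022258  3.12714578] [ 0.38686855  0.49186895 -0.04033795]
```

View pics/a4.png

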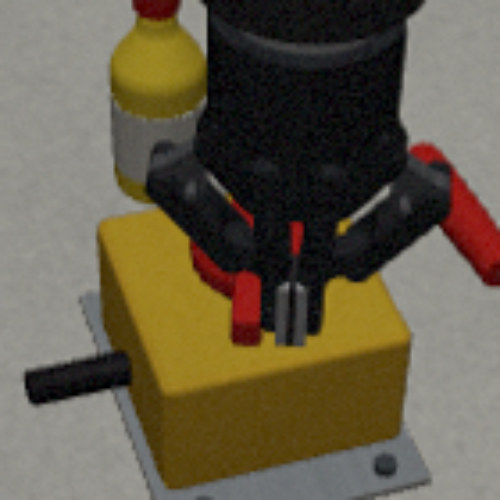

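The wing at (246,310) is being turned by the fingertips at (290,315), with light contact forces. Continue the arc.

{"fn": "drive_tool", "kwargs": {
  "targets": [-0.004,-0.01,0,0,0,0.016,-1,-0.008,-0.019,0,0,0,0.032,-1,-0.011,-0.029,0,0,0,0.048,-1,-0.013,-0.038,0,0,0,0.064,-1,-0.013,-0.038,0,0,0,0.064,-1]
}}

```text
t: 6.15
ee_pos: [0.5044, 0.0267, 0.1133]
eef_rot: [0.0, -0.376, 0.927, 0.0]
wrist_force: [-1.1, 1.4, 1.5]
gripper_width: 0.0002
finger_force: 0.7
```

{"fn": "drive_tool", "kwargs": {
  "targets": [-0.004,-0.01,0,0,0,0.016,-1,-0.008,-0.019,0,0,0,0.032,-1,-0.011,-0.029,0,0,0,0.048,-1,-0.013,-0.038,0,0,0,0.064,-1,-0.013,-0.038,0,0,0,0.064,-1]
}}

```text
t: 6.65
ee_pos: [0.5132, 0.0221, 0.1131]
eef_rot: [0.0, -0.282, 0.96, 0.0]
wrist_force: [-0.8, 1.3, -0.1]
gripper_width: -0.0001
finger_force: 0.9
```

```bash
python3 - <<'E'
from h import *
o=ctrl.get_obs();print(o["t"],o["ee_pos"],o["wrist_force"],o["moment"])
im=cv2.resize(ctrl.grab_frame("scene")[130:270,241:381],(500,500))
cv2.imwrite("pics/a5.png",im[...,::-1])
E
```

```text
6.65 [0.51320799 0.02211801 0.11312465] [-0.77423811  1.34320158 -0.08487414] [0.6514608  0.14137339 0.04324267]
```

View pics/a5.png

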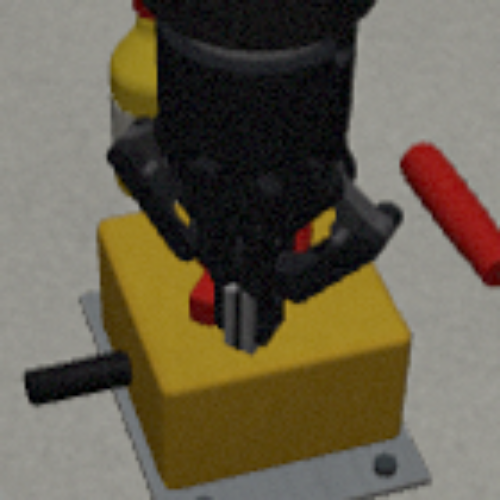

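The wing tip at (203,303) is now mostly hidden, so I can't see whether it has popped. The lateral force is still light, meaning the end stop hasn't been reached. I push further in small steps.

{"fn": "drive_tool", "kwargs": {
  "targets": [-0.004,-0.01,0,0,0,0.016,-1,-0.006,-0.014,0,0,0,0.024,-1,-0.006,-0.014,0,0,0,0.024,-1]
}}

```text
t: 7.0
ee_pos: [0.5164, 0.02, 0.1132]
eef_rot: [0.0, -0.245, 0.97, 0.0]
wrist_force: [0.8, 2.6, -0.5]
gripper_width: -0.0002
finger_force: 1.1
```

```bash
python3 - <<'E'
from h import *
o=ctrl.get_obs();print(o["t"],o["ee_pos"],o["wrist_force"],o["moment"])
im=cv2.resize(ctrl.grab_frame("scene")[170:250,281:361],(400,400))
im2=cv2.resize(ctrl.grab_frame("wrist"),(400,400))
cv2.imwrite("pics/a6.png",np.hstack([im,im2])[...,::-1])
E
```

```text
7.0 [0.51640173 0.02002327 0.11324672] [ 0.83674468  2.56428135 -0.5489926 ] [ 8.72896352e-01 -1.15907819e-01  1.92982628e-04]
```

View pics/a6.png

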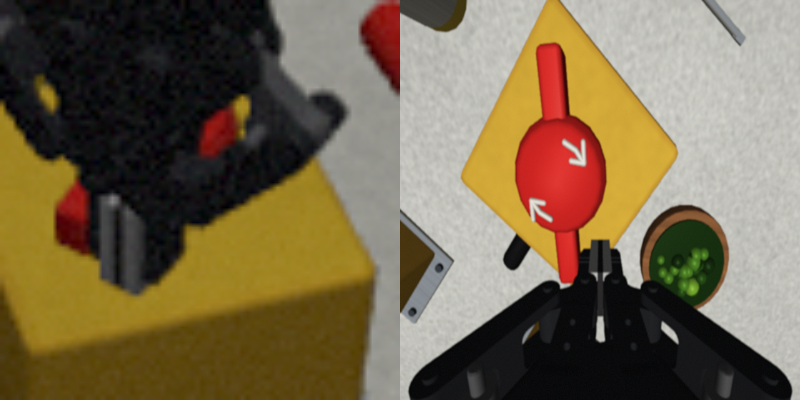

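The wrist panel shows the fingers against the left wing at (567,255) and the right wing tip at (550,45). I'll measure the twist and height from this view using the known axis and the wing radius.

```bash
python3 - <<'E'
from h import *
c=ctrl.calibration("wrist");im=ctrl.grab_frame("wrist")
m,cc,s=red(im,(245,210));ys,xs=np.nonzero(m);A=np.array([.486,-.021])
print(s)
for z in(.102,.112): # wing top plane, latched/out
    w=np.array([plane(ray("wrist",q,c),z)[:2] for q in zip(xs,ys)])-A
    r=np.hypot(*w.T);k=(w[:,1]<-.015)&(r>.036);a=np.degrees(np.arctan2(w[k,1],w[k,0]))
    k2=(r<.2)&(np.abs(w@[np.cos(np.radians(a.mean())),np.sin(np.radians(a.mean()))])<.006)
    t=w[k2]@[-np.sin(np.radians(a.mean())),np.cos(np.radians(a.mean()))]
    print(z,"tip r",np.percentile(r[k],98),"right wing dir",a.mean(),"twist rad",np.radians(-101.5-a.mean()),"width",np.ptp(a)*.0174*.045,"dome across",t.min(),t.max())
E
```

```text
[  185    52   144   288 19989]
0.102 tip r 0.05577882762982408 right wing dir -144.21301686807473 twist rad 0.7454827778077805 width 0.01760483209183294 dome across -0.025625601843586216 0.031209698525139593
0.112 tip r 0.05338988252280848 right wing dir -146.77324061567373 twist rad 0.7901671117911313 width 0.015883393951424015 dome across -0.025403630362571008 0.026987257838384855
```

The tip radius (53.4 mm against 54) and the symmetric dome fit the popped-out height, with a twist of about 0.79 rad. I push about 0.1 rad more to be sure, then back along the arc.

{"fn": "drive_tool", "kwargs": {
  "targets": [-0.004,-0.01,0,0,0,0.016,-1,-0.008,-0.019,0,0,0,0.032,-1,-0.008,-0.019,0,0,0,0.032,-1,-0.008,-0.019,0,0,0,0.032,-1]
}}

```text
t: 7.55
ee_pos: [0.5203, 0.0167, 0.1133]
eef_rot: [0.0, -0.196, 0.981, 0.0]
wrist_force: [0.9, 2.4, -0.3]
gripper_width: 0.0001
finger_force: 1.2
```

{"fn": "drive_tool", "kwargs": {
  "targets": [0.021,0.035,0,0,0,-0.064,-1,0.021,0.035,0,0,0,-0.064,-1,0.048,0.065,0,0,0,-0.127,-1,0.048,0.065,0,0,0,-0.127,-1,0.081,0.089,0,0,0,-0.191,-1,0.081,0.089,0,0,0,-0.191,-1,0.117,0.106,0,0,0,-0.255,-1,0.117,0.106,0,0,0,-0.255,-1,0.157,0.115,0,0,0,-0.318,-1,0.157,0.115,0,0,0,-0.318,-1]
}}

```text
t: 8.55
ee_pos: [0.4722, 0.0274, 0.1133]
eef_rot: [-0.001, -0.643, 0.766, -0.0]
wrist_force: [0.3, -0.5, 0.1]
gripper_width: -0.0004
finger_force: 0.0
```

{"fn": "drive_tool", "kwargs": {
  "targets": [0,0.08,0,0,0,0,-1,0,0.08,0,0,0,0,-1,0,0.08,-0.2,0,0,0,-1,0,0.08,-0.4,0,0,0,-1,0,0.08,-0.6,0,0,0,-1,0,0.08,-0.6,0,0,0,-1,0,0.08,-0.6,0,0,0,-1]
}}

```text
t: 9.25
ee_pos: [0.4539, 0.0315, 0.2646]
eef_rot: [0.001, -0.641, 0.767, -0.0]
wrist_force: [-0.2, 0.4, -0.1]
gripper_width: -0.0002
finger_force: 0.0
```

```bash
python3 - <<'E'
from h import *
o=ctrl.get_obs();print(o["t"],o["ee_pos"],o["wrist_force"])
R=[];ims=[]
for n,p in(("scene",(312,197)),("side",(366,235))):
    im=ctrl.grab_frame(n);m,c,s=red(im,p);print(n,c,s);R.append(ray(n,c))
    ims.append(cv2.resize(im[80:360,180:460],(400,400)))
print(tri(*R))
cv2.imwrite("pics/a7.png",np.hstack(ims)[...,::-1])
E
```

```text
9.25 [0.45386431 0.03153298 0.26464856] [-0.21067371  0.42695879 -0.07839413]
scene [311.31766055 196.27866972] [295 173  33  49 872]
side [364.55119215 234.90042076] [342 219  46  32 713]
(array([ 0.4859401 , -0.02087276,  0.10511824]), np.float64(0.0004986010560631274))
```

View pics/a7.png

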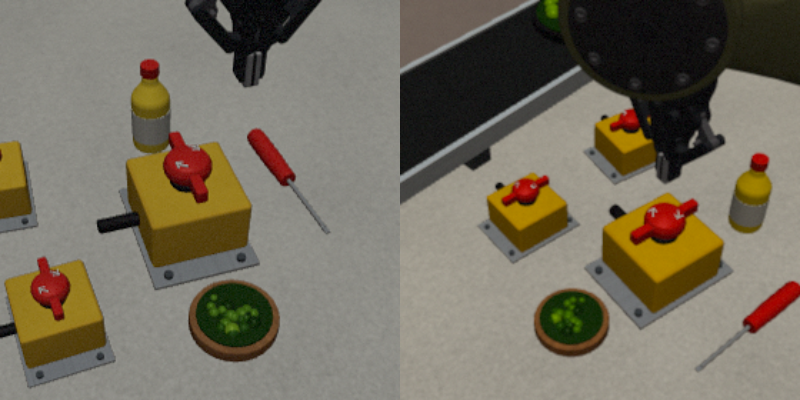

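The head (188,165 in the left panel) is back at its starting blob box and height, 0.105 m, with the wings at rest. The bottle, moss picture and screwdriver look undisturbed, and the gripper is clear. I hand the job in.

```bash
python3 -c "
from station import ctrl
print(ctrl.job_done())"
```

```text
the job is handed in; nothing more can be done
None
```

The stop button on the largest station was pressed in and seen latched, then twisted clockwise until it popped out. Images show it back out and at rest, with the bottle, moss picture and screwdriver apparently unmoved; the job is handed in, but no verdict was returned.

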